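Slide the peg-rail board out to the pointer and hold it

ROBOT

A 6-joint arm with a two-finger parallel gripper is mounted at the origin on the work surface. World frame = base frame: x ahead of the robot, y to its left, z up, the work surface at z = 0. Lengths are in m, angles in degrees, forces in N, time in s.
With the tool pointing down it reaches from about 0.4 to 0.825 m from the base axis. Payload 7 kg.
Tool frame: the origin (TCP) lies between the finger pads; the fingertips stand ctrl.nose_length ahead of it and the grasp point (between the pads) lies 2 mm behind it (ctrl.nose_length is the distance from the TCP to the fingertips, in m); z points along the fingers, y is the line along which they close (so a half turn about z gives the same grasp; the last joint's range is limited). The gripper opens to 88 mm and grips with 3 to 60 N. Pads are 19 mm wide; open, the fingers measure 130 mm over their backs; the gripper's body (78 mm by 193 mm) begins 47 mm behind the grasp point.
Start: joints at [83.658, 20.546, 0.682, 0, -70.136, -16.507], TCP at [0.262, 0.622, 0.244] pointing down, gripper open.
Joint ranges: [-176.03, 176.03], [-82.01, 121.73], [-58.28, 71.71], [-173.87, 95.51], [-174.79, -0.11], [-173.66, 173.66]. Speed limits (degrees/s): [136.94, 136.94, 172.46, 180, 180, 180].

INTERFACE

Orientations are given as [roll, pitch, yaw] about the fixed x, y, z axes, in that order (R = Rz(yaw) Ry(pitch) Rx(roll)).
In Python, from plant import ctrl gives the robot as it stands.
- The arm moves only by the tool apply_moves, never from a script. Its argument "commands" is a list of rows, each a list of 3 entries, a list of its own where there are three numbers: the shift along the world's x, y, z in cm, then the turn about the world's z in rad, then the closure, from 0 (fully open) to 1 (shut). In form: [[[x, y, z], turn, jaw], ...]. A call has 1 to 20 rows; each row is the pose to reach, as a shift and turn from the pose commanded when the call began; what a row does not reach only later rows make up. A row lasts 1/12 s, in which the tool goes at most 41.7 mm and 7.16 degrees, less where a joint would pass 70% of its speed; a pose out of reach is approached as far as the arm can. A call with a gripper value outside its range is refused whole. The fingers move at their own pace and stop on an object; the grip force is fixed at half the most. Time passes only in rows, so rows that repeat a pose let the fingers close. It gives the time, the measured TCP pose, the force, the opening and the grip force at its end, in the units of the state.
- ctrl.get_obs(): the state, without advancing time (a new reading comes with each control period).
- ctrl.snapshot(name): name is "scene" or "top"; returns a dict with "img" (400x640x3 uint8, red, green, blue), "fx", "fy", "cx", "cy" (pixels), "T" (4x4, takes a point from camera to world coordinates). Camera axes: x right, y up, looking along -z (the intrinsics and any distortion apply to the point x, -y, -z); pixel columns grow to the right and rows downward; lengths in m; the calibration is good to about 2 mm. A picture is of the moment at which its call begins. There is no depth.
- ctrl.close_job(): hands the job in; it is judged then, once.
Trained networks look in a picture, given as the dict that the camera call returned (one of the last four; its "shot" number tells which), for a name from the list of things; names that differ only in an ending like _2 or _b are one class to them, and where a whole thing is asked for, a point or a joint stands for the part that bears it (a point fixed in the world has none). Each returns a list of dicts, best first, with "score" (0 to 1); they miss things now and then, are a little off and sometimes report something else, mostly with a low value. They report only what shows in the picture. A call takes as long as a camera call.
- ctrl.search_frame(picture, target): "at" ([column, row] in pixels, amid what is visible of it).
- ctrl.spot_point(picture, target): "at" ([column, row] in pixels: a listed point, or the origin of a listed thing).
The state is a dict: "clock": time; "joint_pos": joint angles; "qvel": joint speeds; "tau": joint torques, N m; "tool_pos": TCP position; "orientation": TCP orientation; "force": force on the tool from outside, world axes, zero at the start; "moment": the same for the moment, N m; "opening": finger opening in m; "gripper_force": force on a finger pad.
Only numpy, scipy, OpenCV 4.12 (cv2) and the standard library are available. Lean on these libraries where they do the work, as an engineer would, in place of code of your own. Each camera call takes 0.05 s, during which the arm holds its last target. There are 200 camera calls.

TASK

Slide the peg-rail board along the upturned honey-coloured box, pegs end outward and without lifting it, until its outer end is level with the tip of the red pointer on the rule, with the board square to the box and centred across it. It would tip off by then, so keep hold of its inner end and keep it lying flat on the box: the program finishes while still holding it like that, for the overhanging end to be stained. Leave the glue bottle, the hammer and the coaster alone.

Things in the scene. Friction and masses are not known exactly. Their poses are not given: they have to be found in the camera images.
- box: Honey-stained wooden box, upside down, fixed, 220 (x) x 150 (y) x 75 mm high, flat smooth top; origin at the centre of its underside, on the table. Its +x is the outward direction (to the robot's right, up to 30 degrees either way); the outward edge is 110 mm from the origin.
- pointer: Fixed red plastic pointer clamped on the rule, 165 to 205 mm beyond the box's outward edge. Origin: end of its 5 mm wide tip, 52 mm to the -y side of the box's centreline, 84 mm above the table (the board's mid thickness); axes parallel to the box's. The arm behind the tip runs to -y. The board passes beside the tip without touching it when centred.
- board: Loose light-wood peg rail, 300 (x) x 50 (y) x 18 mm, about 0.26 kg, flat on the box. Origin: centre of its underside. Three dark steel pegs, 10 mm thick, 35 tall, at x = 20, 70, 120 mm: the +x end is the outer end. The bare half (-x) can be gripped across or pressed. Balances 17 mm from its middle, at x = +17 mm. Starts overhanging 20 to 50 mm, up to 0.2 rad askew, 10 mm off centre.
- rule_end (a point): Outer end of the fixed flat aluminium rule, middle of its top face: the rule (24 mm wide, 4 thick) runs along the box's -y side, 75 to 99 mm off the centreline, and sticks out 250 mm past the outward edge. Its top is 71 mm above the table, 4 mm below the box top.
- board_end (a point): Centre of the board's outer end face: 150 mm from the board's origin along its +x, 9 mm above its underside.
- glue: Bystander: white glue bottle with orange cap, standing, 40 mm diameter, 100 mm tall; origin at the centre of its underside.
- hammer: Bystander: small yellow hammer, 220 mm long, lying on the table along its x axis, handle to -x; origin under its middle.
- coaster: Bystander: honey-stained hexagonal wooden coaster, 100 mm across, 9 mm thick, lying on the table; origin at the centre of its underside.

How it is judged:
By the outcome, as a careful person would: the job done as asked, in the order asked, and still so for the second after the job is handed in, while the arm keeps its last pose, push and grip.
It also fails if it takes over 38 s, if anything falls off the work surface, if the arm or the gripper's body presses on something with over 40 N, if the wrist force passes 120 N, or if a joint passes its speed limit or range.

## Working session

There is one attempt and no reset: what is moved stays moved. The work goes in short steps, Python scripts to look and compute and a tool call to move; the robot and the scene stay as the last step left them, time stands still between calls to the robot, and variables do not carry over. Pictures are saved under pics/ and viewed, at most 10 in all, crops included, and the job is handed in when it is done.

Besides the shell and the picture viewer there is one more tool, called after ">>>" by a JSON object that holds its "api" and its "payload", one argument or row to a line. apply_moves: Moves the arm, as the interface text tells. Its arguments: {"type":"object","properties":{"commands":{"type":"array"}},"required":["commands"]}

```bash
mkdir -p pics; cat > h.py <<'E'
import numpy as np, cv2
from plant import ctrl
def shot(n,save=None):
    s=ctrl.snapshot(n)
    if save: cv2.imwrite('pics/'+save,s['img'][:,:,::-1])
    return s
def ray(s,uv):
    K=np.array([[s['fx'],0,s['cx']],[0,s['fy'],s['cy']],[0,0,1.]])
    d=s.get('dist',s.get('distortion'))
    p=cv2.undistortPoints(np.array([[uv]],float),K,None if d is None else np.array(d,float))[0,0]
    T=np.array(s['T']); return T[:3,3],T[:3,:3]@np.array([p[0],-p[1],-1])
def onz(s,uv,z):
    o,d=ray(s,uv); return o+d*(z-o[2])/d[2]
def proj(s,P):
    T=np.array(s['T']); q=T[:3,:3].T@(np.array(P)-T[:3,3]); q=q*[1,-1,-1]
    return np.array([s['fx']*q[0]/q[2]+s['cx'],s['fy']*q[1]/q[2]+s['cy']])
E
python3 - <<'E'
from h import *
print(ctrl.nose_length, {k:v for k,v in ctrl.get_obs().items()})
for n in ('scene','top'):
    s=shot(n,n+'1.png'); print(n,[k for k in s],s['T'],s['fx'],{k:s[k] for k in s if k not in('img','T','fx')})
    for t,z in (('box',0),('pointer',.084),('board',.075),('board_end',.084),('rule_end',.071),('glue',0),('hammer',0),('coaster',0)):
        for r in ctrl.spot_point(s,t)[:2]: print(t,r['score'],np.round(r['at'],1),np.round(onz(s,r['at'],z),4))
E
```

```text
0.017 {'clock': 0.0, 'joint_pos': array([ 8.36577693e+01,  2.05918199e+01,  6.31854778e-01, -2.06828971e-02,
       -7.01357047e+01, -1.65076062e+01]), 'qvel': array([ 0.04883343, -0.06670037,  0.05109272, -0.03903899, -0.00349472,
        0.05325115]), 'tau': array([ 7.34117912e-04, -5.82710373e+01,  2.93064415e+01,  6.99800581e+00,
        6.95346709e-03, -1.59070282e-04]), 'tool_pos': array([0.26194471, 0.62158122, 0.24260198]), 'orientation': array([ 1.79902748e+02, -8.54500742e-03, -2.28568738e+01]), 'force': array([-0.05921712,  0.82507025, -0.15520741]), 'moment': array([ 0.00622805, -0.01312053,  0.01937753]), 'gripper_force': 0.0, 'opening': 0.08753681685548682}
scene ['img', 'fx', 'fy', 'cx', 'cy', 'T', 'shot'] [[-0.68174508 -0.5662314   0.46325548  0.95304061]
 [ 0.73143269 -0.54066201  0.41556084  0.44279161]
 [ 0.01516104  0.62214676  0.78275382  0.85147421]
 [ 0.          0.          0.          1.        ]] 365.61061293281085 {'fy': 365.61061293281085, 'cx': 316.1027470493875, 'cy': 201.56144398709714, 'shot': 1}
box 0.89 [313.6 242.2] [0.5576 0.0825 0.    ]
pointer 0.
[... 472 characters left out ...]
4e-01 -1.90273903e-02  1.69058026e-03  3.96099219e-02]
 [-9.77958504e-04  1.39370659e-01  9.90239801e-01  1.30276445e+00]
 [ 0.00000000e+00  0.00000000e+00  0.00000000e+00  1.00000000e+00]] 496.84495184523917 {'fy': 496.84495184523917, 'cx': 314.8919050605655, 'cy': 194.7300315003979, 'shot': 2}
box 0.96 [296.5 187. ] [0.5462 0.0858 0.    ]
pointer 0.56 [411.7 218.1] [ 0.4501 -0.1995  0.084 ]
board 0.6 [293.2 183.6] [0.5432 0.0913 0.075 ]
board_end 0.57 [349.5 188.4] [ 0.5269 -0.0486  0.084 ]
rule_end 0.93 [431.  240.3] [ 0.3953 -0.2472  0.071 ]
glue 0.66 [187.3 264.8] [0.3472 0.3722 0.    ]
hammer 0.62 [183.2 173.1] [0.5895 0.3872 0.    ]
coaster 0.84 [443.3 271.5] [ 0.3173 -0.2914  0.    ]
```

```bash
python3 - <<'E'
import cv2
i=cv2.imread('pics/top1.png')[120:320,150:470]
cv2.imwrite('pics/top1c.png',cv2.resize(i,(800,500),interpolation=cv2.INTER_CUBIC))
E
```

```text
(no output)
```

View pics/top1c.png

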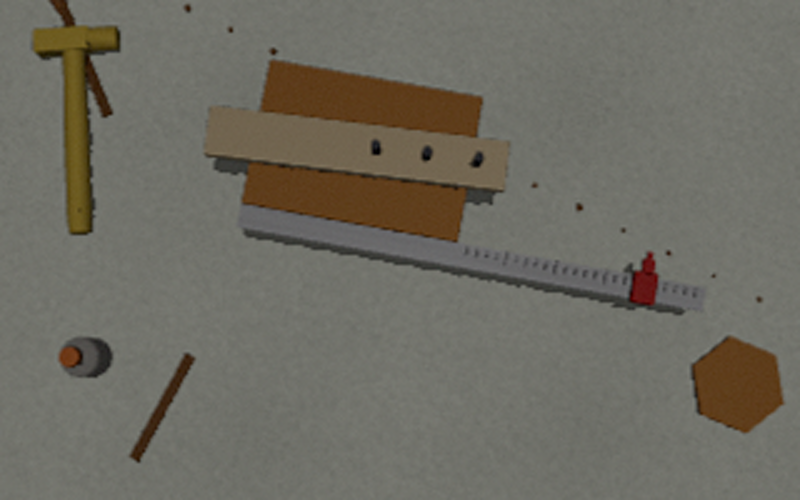

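View pics/scene1.png

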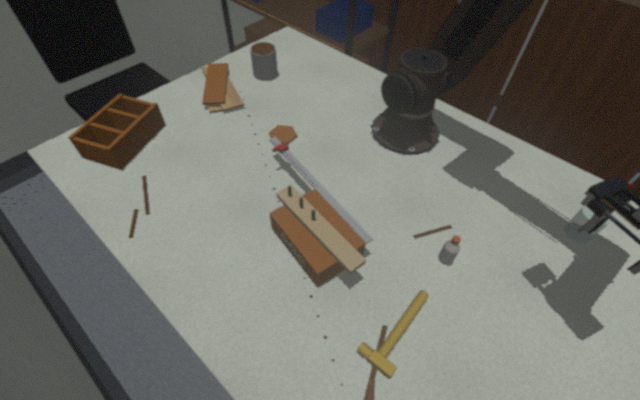

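The top crop (2.5× scale, offset 150,120) shows the board lying askew on the box. Box top corners are at (270,60), (482,97), (458,240), (243,203). Board corners are at (208,107), (510,141), (502,190), (205,155). The red tip is at (650,253). Nothing lies near the inner end of the board; the hammer and glue are farther left.

```bash
cat >> h.py <<'E'
from scipy.optimize import least_squares
def mask(s,what):
    hsv=cv2.cvtColor(s['img'],cv2.COLOR_RGB2HSV); H,S,V=[hsv[...,i].astype(int) for i in range(3)]
    if what=='red': return ((H<6)|(H>172))&(S>150)&(V>60)
    if what=='box': return (H>6)&(H<16)&(S>150)&(V>60)
    if what=='board': return (H>8)&(H<24)&(S>40)&(S<125)&(V>90)
def rect(yaw,x,y,L,W,z):
    c,sn=np.cos(yaw),np.sin(yaw)
    return np.array([[x+c*a*L/2-sn*b*W/2,y+sn*a*L/2+c*b*W/2,z] for a,b in((1,1),(1,-1),(-1,-1),(-1,1))])
E
python3 - <<'E'
from h import *
s=shot('top')
def w(c,z): return onz(s,[c[0]/2.5+150-.3,c[1]/2.5+120-.3],z)
def fit(cs,z,L,W):
    P=np.array([w(c,z) for c in cs])
    f=lambda p:(rect(p[0],p[1],p[2],L,W,z)-P)[:,:2].ravel()
    r=least_squares(f,[-1.7,P[:,0].mean(),P[:,1].mean()]); print(np.round(r.x,4),np.degrees(r.x[0]),np.round(r.fun*1000,1)); return r.x
# corners order (+,+) (+,-) (-,-) (-,+): outward right in image
b=fit([(482,97),(458,240),(243,203),(270,60)],.075,.22,.15)
d=fit([(510,141),(502,190),(205,155),(208,107)],.093,.30,.05)
t=w((650,253),.087); re=onz(s,(431,240.3),.071)
u=np.array([np.cos(b[0]),np.sin(b[0])]);v=np.array([-u[1],u[0]])
for n,p in(('tip',t[:2]),('rule',re[:2]),('board',d[1:])):
    q=p-b[1:]; print(n,np.round([q@u,q@v],4), p)
for k in('red','box','board'):
    m=mask(s,k).astype(np.uint8); n,l,st,c=cv2.connectedComponentsWithStats(m)
    print(k,[(x[:5].tolist()) for x in st[1:] if x[4]>20])
for px in((300,155),(300,172),(250,178),(409,236)): print(cv2.cvtColor(s['img'],cv2.COLOR_RGB2HSV)[px[1],px[0]])
E
```

```text
[-1.7622  0.5536  0.0868] -100.96518217820449 [ 1.4 -1.7 -1.5 -0.8 -0.8  1.8  0.9  0.7]
[-1.706   0.5519  0.0931] -97.74430218802667 [ 0.3  0.4 -0.5 -2.2 -0.6  2.9  0.7 -1.1]
tip [ 0.2964 -0.0552] [ 0.44303832 -0.19369804]
rule [ 0.358  -0.0919] [ 0.39534697 -0.24718988]
board [-0.0059 -0.0029] [0.55187769 0.09313427]
red [[402, 221, 11, 21, 143]]
box [[591, 64, 48, 84, 345], [542, 67, 92, 103, 1089], [69, 90, 42, 42, 1139], [95, 105, 21, 28, 138], [167, 111, 9, 12, 28], [255, 145, 88, 29, 1259], [247, 185, 89, 31, 1300], [550, 232, 90, 90, 2712], [427, 255, 36, 38, 763], [174, 259, 8, 8, 50]]
board [[67, 93, 15, 36, 37], [231, 160, 123, 36, 2294], [568, 231, 52, 42, 52], [530, 232, 74, 70, 1286], [442, 254, 19, 11, 21], [621, 273, 19, 15, 48]]
[ 15 183  92]
[ 20  78 114]
[ 19  77 112]
[  0 200  98]
```

>>> {"api": "apply_moves", "payload": {
  "commands": [
    [[15,-20,-3],-0.65,0],
    [[15,-20,-3],-0.65,0],
    [[15,-20,-3],-0.65,0],
    [[15,-20,-3],-0.65,0],
    [[15,-20,-3],-0.65,0],
    [[15,-20,-3],-0.65,0],
    [[15,-20,-3],-0.65,0],
    [[30.7,-40.5,-6],-1.307,0],
    [[30.7,-40.5,-6],-1.307,0],
    [[30.7,-40.5,-6],-1.307,0],
    [[30.7,-40.5,-6],-1.307,0],
    [[30.7,-40.5,-6],-1.307,0],
    [[30.7,-40.5,-6],-1.307,0],
    [[30.7,-40.5,-6],-1.307,0],
    [[30.7,-40.5,-8],-1.307,0],
    [[30.7,-40.5,-8],-1.307,0],
    [[30.7,-40.5,-8],-1.307,0],
    [[30.7,-40.5,-8],-1.307,0]
  ]
}}

```text
clock: 2.45
tool_pos: [0.5691, 0.2176, 0.1642]
orientation: [-180.0, -0.0, -97.7]
force: [-0.4, 0.5, -0.6]
opening: 0.0872
gripper_force: 0.0
```

```bash
python3 - <<'E'
from h import *
o=ctrl.get_obs(); print(o['clock'],o['tool_pos'],o['orientation'],o['force'])
s=shot('top')
i=s['img'][110:300,190:450,::-1]; cv2.imwrite('pics/top2.png',cv2.resize(i,None,fx=3,fy=3,interpolation=cv2.INTER_CUBIC))
s=shot('scene'); i=s['img'][120:320,220:440,::-1]; cv2.imwrite('pics/sc2.png',cv2.resize(i,None,fx=3,fy=3,interpolation=cv2.INTER_CUBIC)[:600,:660])
E
```

```text
2.45 [0.56911229 0.2175609  0.16416754] [-1.79981274e+02 -5.91393727e-03 -9.76704029e+01] [-0.37594681  0.51926708 -0.5745339 ]
```

View pics/sc2.png

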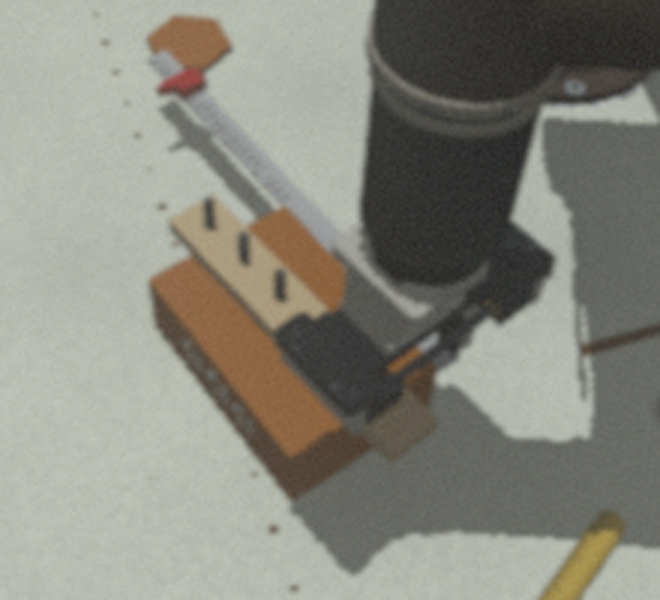

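The scene crop shows the open gripper straddling the board's bare inner end, with about 7 cm still to descend.

>>> {"api": "apply_moves", "payload": {
  "commands": [
    [[0,0,-3],0,0],
    [[0,0,-5],0,0],
    [[0,0,-6],0,0],
    [[0,0,-6.5],0,0],
    [[0,0,-6.9],0,0],
    [[0,0,-6.9],0,0],
    [[0,0,-6.9],0,0],
    [[0,0,-6.9],0,0.2],
    [[0,0,-6.9],0,0.3],
    [[0,0,-6.9],0,0.35],
    [[0,0,-6.9],0,0.4],
    [[0,0,-6.9],0,0.45],
    [[0,0,-6.9],0,0.5],
    [[0,0,-6.9],0,0.6],
    [[0,0,-6.9],0,0.7],
    [[0,0,-6.9],0,0.8],
    [[0,0,-6.9],0,0.8],
    [[0,0,-6.9],0,0.8]
  ]
}}

```text
clock: 4.05
tool_pos: [0.5692, 0.217, 0.0946]
orientation: [-180.0, 0.0, -97.7]
force: [0.1, 0.2, 1.0]
opening: 0.0497
gripper_force: 30.0
```

>>> {"api": "apply_moves", "payload": {
  "commands": [
    [[0,0,-0.05],-0.01,0.8],
    [[-0.05,-0.5,-0.05],-0.02,0.8],
    [[-0.1,-1,-0.05],-0.03,0.8],
    [[-0.15,-1.5,-0.05],-0.04,0.8],
    [[-0.2,-2,-0.05],-0.05,0.8],
    [[-0.25,-2.6,-0.05],-0.057,0.8],
    [[-0.3,-3.2,-0.05],-0.057,0.8],
    [[-0.4,-4,-0.05],-0.057,0.8],
    [[-0.5,-4.8,-0.05],-0.057,0.8],
    [[-0.57,-5.6,-0.05],-0.057,0.8],
    [[-0.64,-6.4,-0.05],-0.057,0.8],
    [[-0.7,-7.2,-0.05],-0.057,0.8],
    [[-0.78,-8,-0.05],-0.057,0.8],
    [[-0.86,-8.8,-0.05],-0.057,0.8],
    [[-0.92,-9.4,-0.05],-0.057,0.8],
    [[-0.97,-9.8,-0.05],-0.057,0.8],
    [[-0.98,-10.1,-0.05],-0.057,0.8],
    [[-0.98,-10.1,-0.05],-0.057,0.8]
  ]
}}

```text
clock: 5.55
tool_pos: [0.5596, 0.1154, 0.0946]
orientation: [-180.0, 0.0, -101.1]
force: [1.2, 3.0, 5.8]
opening: 0.0493
gripper_force: 30.0
```

```bash
python3 - <<'E'
from h import *
o=ctrl.get_obs(); print(o['clock'],o['tool_pos'],o['orientation'],o['force'],o['moment'])
s=shot('top')
i=s['img'][135:285,250:450,::-1]; cv2.imwrite('pics/top3.png',cv2.resize(i,None,fx=4,fy=4,interpolation=cv2.INTER_CUBIC))
s2=shot('scene'); i=s2['img'][110:290,240:400,::-1]; cv2.imwrite('pics/sc3.png',cv2.resize(i,None,fx=3.3,fy=3.3,interpolation=cv2.INTER_CUBIC))
E
```

```text
5.55 [0.55955197 0.11540269 0.09459002] [-1.79954102e+02  3.93441126e-02 -1.01062383e+02] [1.21369097 2.963739   5.75223604] [ 0.78837407 -0.34794332 -0.08641494]
```

View pics/top3.png

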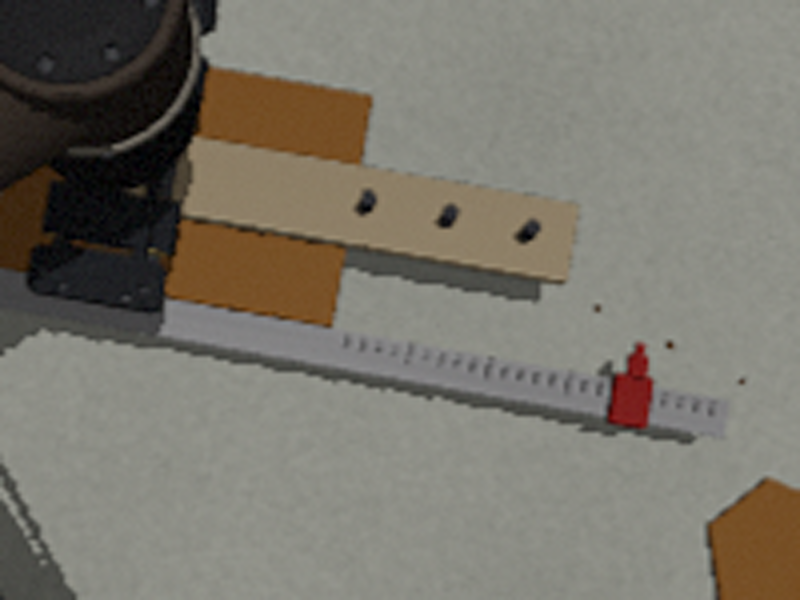

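View pics/sc3.png

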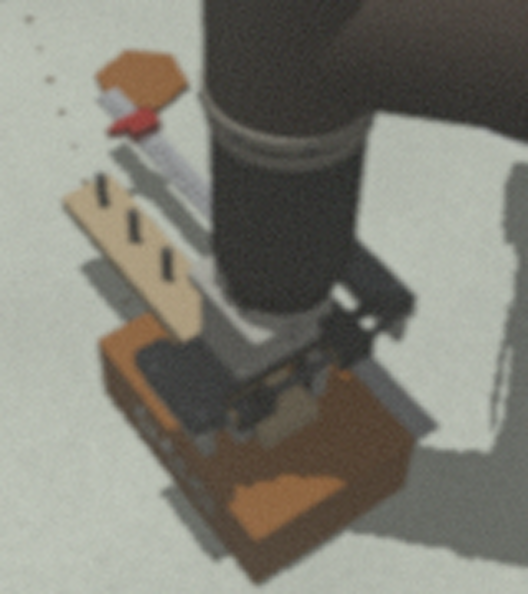

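The top crop (4× scale, offset 250,135) shows the board near square to the box, outer end edge (578,203)–(568,282), red tip at (639,345), and box outward edge (371,95)–(333,326). The scene crop shows the board lying flat in the grip. Next I fit the edges with sub-pixel precision.

```bash
cat > m.py <<'E'
from h import *
from scipy.ndimage import map_coordinates
def edge(S,a,b,r=4,ch=None):
    g=S.astype(float); a=np.array(a,float);b=np.array(b,float)
    n=np.array([-(b-a)[1],(b-a)[0]]);n/=np.linalg.norm(n)
    o=np.arange(-r,r+.01,.1); P=[]
    for t in np.linspace(0.08,.92,25):
        q=(a+t*(b-a))[:,None]+n[:,None]*o
        v=sum(np.abs(np.gradient(np.convolve(np.pad(map_coordinates(g[...,c],[q[1],q[0]],order=1),5,'edge'),np.ones(11)/11,'valid'))) for c in range(3))
        v[:8]=0;v[-8:]=0; w=np.where(v>.5*v.max(),v,0); k=v.argmax(); w[np.abs(np.arange(len(o))-k)>12]=0
        P.append(q@w/w.sum())
    P=np.array(P,np.float32)
    vx,vy,x,y=cv2.fitLine(P,cv2.DIST_HUBER,0,.01,.01).ravel()
    d=np.array([vx,vy]); c=np.array([x,y]); L=np.linalg.norm(b-a)/2*(1 if d@(b-a)>0 else -1)
    res=np.median(np.abs((P-c)@np.array([-vy,vx]))); return c-d*L,c+d*L,res
def measure(bf,be,xf,xe,tip,off,sc):
    Ss=[shot('top') for _ in range(3)]; s=Ss[-1]; img=np.mean([k['img'].astype(float) for k in Ss],0)
    px=lambda p:np.array(p)/sc+off-.5+.5/sc
    L={}
    for k,seg,z in(('boardfar',bf,.093),('boardend',be,.093),('boxfar',xf,.075),('boxend',xe,.075)):
        p,q,res=edge(img,px(seg[0]),px(seg[1])); L[k]=(onz(s,p,z)[:2],onz(s,q,z)[:2]); print(k,'res',round(res,2),p,q)
    d=lambda k:(L[k][1]-L[k][0])/np.linalg.norm(L[k][1]-L[k][0])
    ub=d('boxfar');v=np.array([-ub[1],ub[0]])
    # v: box +y is at yaw+90
    ang=lambda k:np.degrees(np.arctan2(d(k)[1],d(k)[0]))
    print('ang',{k:round(ang(k),2) for k in L})
    e=L['boxend']; edgex=np.mean(e,0)@ub; be_=np.mean(L['boardend'],0)
    fy=np.mean(L['boxfar'],0)@v; m=np.mean(L['boardfar'],0)
    print('overhang',be_@ub-edgex,'far edge gap(want .050)',fy-m@v, 'end mid lateral from box centre',be_@v-(fy-.075))
    rd=img[...,0]-(img[...,1]+img[...,2])/2; t=px(tip).round().astype(int)
    sub=np.clip(rd[t[1]-1:t[1]+5,t[0]-5:t[0]+6]-15,0,None); print(sub.round().astype(int))
    for r in range(6):
        if sub[r].sum()>30:
            c=(sub[r]*np.arange(t[0]-5,t[0]+6)).sum()/sub[r].sum(); w=onz(s,(c,t[1]-1+r),.086)[:2]
            print('tiprow',t[1]-1+r,c,'beyond edge',w@ub-edgex,'lat',w@v-(fy-.075))
    return s,L
E
python3 - <<'E'
from m import *
measure([(200,137),(560,200)],[(578,205),(568,280)],[(210,70),(368,95)],[(371,98),(362,155)],(639,345),np.array([250,135]),4)
E
```

```text
boardfar res 0.13 [302.72475716 169.734624  ] [392.91727165 184.34191408]
boardend res 0.17 [394.82278895 186.57591663] [391.61873937 205.21851697]
boxfar res 0.09 [302.3048107  151.01521605] [341.66918832 158.06916505]
boxend res 0.07 [342.62364099 160.23889041] [340.12110999 174.4467175 ]
ang {'boardfar': np.float64(-100.45), 'boardend': np.float64(168.03), 'boxfar': np.float64(-101.48), 'boxend': np.float64(168.68)}
overhang 0.13739279207815513 far edge gap(want .050) 0.04839376418176011 end mid lateral from box centre 0.0004240488168217871
[[ 0  0  0  0  0  8  8  0  0  0  0]
 [ 0  0  0  0  0 45 59 16  0  0  0]
 [ 0  0  0  0  0 65 90  6  0  0  0]
 [ 0  0  0  6 40 74 70 13  0  0  0]
 [ 0  0  0 38 77 82 77 60  0  0  0]
 [ 0  0  0 59 81 79 82 87  1  0  0]]
tiprow 221 409.7520891364902 beyond edge 0.18808275072852854 lat -0.052601089800912604
tiprow 222 409.62877997914495 beyond edge 0.18816436833531758 lat -0.05508667194997108
tiprow 223 409.21499176276774 beyond edge 0.1875451915558874 lat -0.057699271165363164
tiprow 224 409.12887112887114 beyond edge 0.18771660231907553 lat -0.06016559318372244
tiprow 225 409.15038560411296 beyond edge 0.18814742892869146 lat -0.06258297406533703
```

```bash
python3 - <<'E'
from m import *
Ss=[shot('top') for _ in range(4)]; s=Ss[0]; img=np.mean([k['img'].astype(float) for k in Ss],0)
px=lambda p:np.array(p)/4+[250,135]-.375
for a,b,z in(((338,328),(605,377),.071),((338,344),(605,392),.071),((655,386),(725,398),.071),((350,163),(560,200),.093),((200,137),(345,162),.093),((345,247),(560,282),.093)):
    p,q,r=edge(img,px(a),px(b),3); w=onz(s,q,z)-onz(s,p,z); print(p,q,round(r,2),np.degrees(np.arctan2(w[1],w[0])),onz(s,p,z),onz(s,q,z))
E
```

```text
[332.84298522 217.04051093] [399.46780579 229.95399591] 0.5 -102.11604236034351 [ 0.45766009 -0.00607411  0.071     ] [ 0.42238556 -0.17039062  0.071     ]
[339.06023157 221.44221022] [406.15827429 231.31212328] 0.7 -99.49327261993366 [ 0.44639174 -0.02125402  0.071     ] [ 0.41870608 -0.1868164   0.071     ]
[413.27996038 231.67934714] [430.77967097 234.68103494] 0.21 -100.87122306472561 [ 0.41745982 -0.2044112   0.071     ] [ 0.40921142 -0.2473607   0.071     ]
[341.47778008 175.40929792] [393.88226631 185.18591692] 0.16 -101.84504863664529 [ 0.55842831 -0.02909165  0.093     ] [ 0.53147657 -0.15759756  0.093     ]
[297.32919796 168.55119783] [333.57235234 174.84076994] 0.12 -101.10766179735113 [0.57778021 0.0797961  0.093     ] [ 0.56023169 -0.00958617  0.093     ]
[332.8829776  194.60430816] [386.50783051 204.09115693] 0.09 -101.23974113858608 [ 0.51092485 -0.00669136  0.093     ] [ 0.48491263 -0.13758609  0.093     ]
```

```bash
python3 - <<'E'
from m import *
s=shot('top'); img=cv2.imread('pics/top1.png')[:,:,::-1]
px=lambda p:np.array(p)/2.5+[150,120]-.3
for n,a,b,z in(('far',(270,60),(482,97),.075),('near',(243,203),(458,240),.073),('out',(482,97),(474,137),.075),('in-',(252,165),(244,200),.075),('boardfar',(208,107),(510,141),.093)):
    p,q,r=edge(img,px(a),px(b),3); w=onz(s,q,z)-onz(s,p,z); print(n,round(r,2),np.degrees(np.arctan2(w[1],w[0])),onz(s,(p+q)/2,z))
for c in(s,shot('scene')):
    for t,z in(('pointer',.084),('board_end',.084),('rule_end',.071),('board',.075),('box',0)):
        for r in ctrl.spot_point(c,t)[:1]: print(t,r['score'],np.round(onz(c,r['at'],z),4))
E
```

```text
far 0.11 -101.36179852273717 [0.62384246 0.05533383 0.075     ]
near 0.13 -101.48207342942767 [0.47706604 0.08801275 0.073     ]
out 0.08 169.31475457441965 [ 0.58106451 -0.03026751  0.075     ]
in- 0.1 168.53253395179544 [0.52371714 0.20532103 0.075     ]
boardfar 0.19 -98.1329580569421 [0.57729886 0.08965057 0.093     ]
pointer 0.71 [ 0.4487 -0.197   0.084 ]
board_end 0.68 [ 0.5116 -0.1543  0.084 ]
rule_end 0.77 [ 0.4008 -0.2433  0.071 ]
board 0.59 [ 0.5258 -0.0075  0.075 ]
box 0.89 [0.55   0.0876 0.    ]
pointer 0.49 [ 0.4459 -0.2009  0.084 ]
board_end 0.76 [ 0.5037 -0.1534  0.084 ]
rule_end 0.74 [ 0.3999 -0.2497  0.071 ]
board 0.65 [ 0.4939 -0.171   0.075 ]
box 0.64 [0.5485 0.0856 0.    ]
```

>>> {"api": "apply_moves", "payload": {
  "commands": [
    [[-0.1,-0.4,0],-0.001,0.8],
    [[-0.2,-0.9,0],-0.002,0.8],
    [[-0.3,-1.4,0],-0.003,0.8],
    [[-0.4,-1.9,0],-0.004,0.8],
    [[-0.5,-2.4,0],-0.005,0.8],
    [[-0.6,-2.9,0],-0.005,0.8],
    [[-0.7,-3.4,0],-0.005,0.8],
    [[-0.8,-3.9,0],-0.005,0.8],
    [[-0.9,-4.3,0],-0.005,0.8],
    [[-0.95,-4.6,0],-0.005,0.8],
    [[-1.0,-4.8,0],-0.005,0.8],
    [[-1.0,-4.9,0],-0.005,0.8],
    [[-1.0,-4.9,0],-0.005,0.8],
    [[-1.0,-4.9,0],-0.005,0.8]
  ]
}}

```text
clock: 7.77
tool_pos: [0.5496, 0.0669, 0.0946]
orientation: [-179.9, 0.0, -101.3]
force: [1.0, 3.9, 6.1]
opening: 0.0499
gripper_force: 30.0
```

```bash
python3 - <<'E'
from h import *
o=ctrl.get_obs(); print(o['clock'],o['tool_pos'],o['orientation'],o['force'],o['moment'])
s=shot('top')
i=s['img'][135:285,250:450,::-1]; cv2.imwrite('pics/top4.png',cv2.resize(i,None,fx=4,fy=4,interpolation=cv2.INTER_CUBIC))
s2=shot('scene'); i=s2['img'][110:270,240:400,::-1]; cv2.imwrite('pics/sc4.png',cv2.resize(i,None,fx=3.7,fy=3.7,interpolation=cv2.INTER_CUBIC))
E
```

```text
7.7667 [0.54959922 0.06687046 0.09460449] [-1.79946831e+02  4.48998720e-02 -1.01331192e+02] [1.04505589 3.89979996 6.14478445] [ 1.40526083 -0.15351683 -0.14429819]
```

View pics/top4.png

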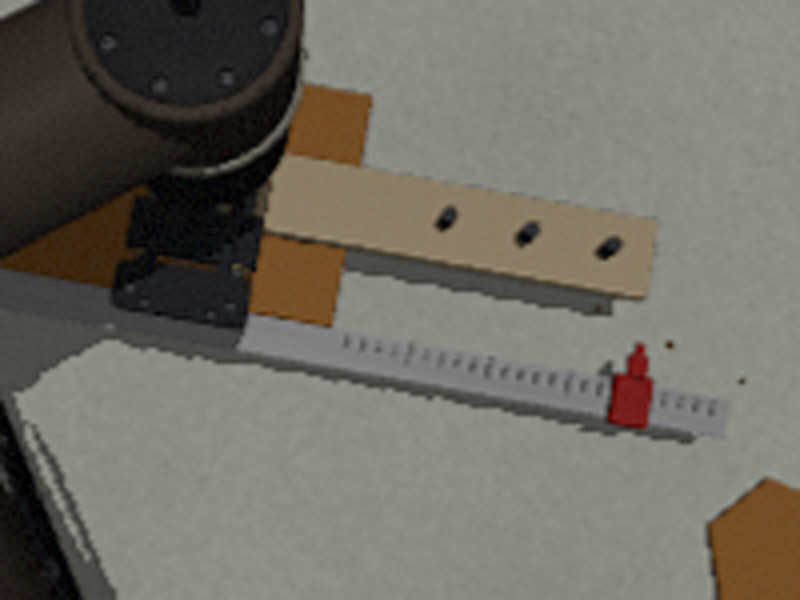

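View pics/sc4.png

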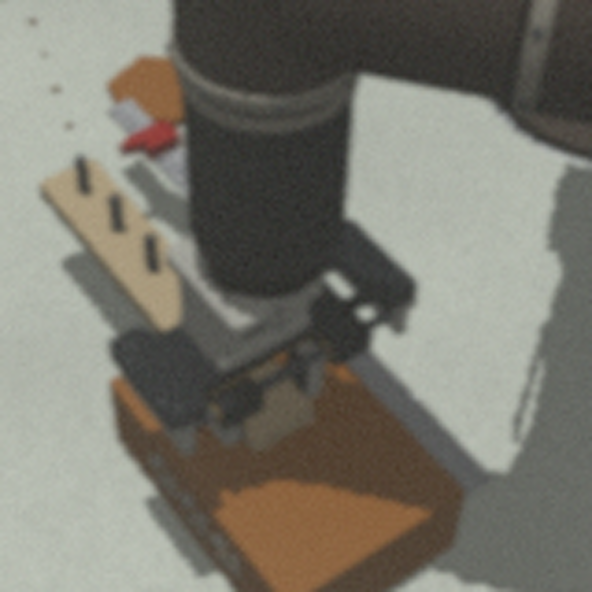

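The top crop shows the outer end edge at (657,218)–(645,297), with the extended line passing close to the red tip (639,345). The board is beside the tip without contact and looks flat in the scene view.

```bash
python3 - <<'E'
from m import *
s,L=measure([(290,156),(640,215)],[(656,220),(646,295)],[(305,85),(368,95)],[(371,98),(362,160)],(639,345),np.array([250,135]),4)
# direct: board end line vs tip, with box angle -101.4
a=np.radians(-101.4);u=np.array([np.cos(a),np.sin(a)]);v=np.array([-u[1],u[0]])
t=onz(s,(409.4,222.5),.086)[:2]; e=np.mean(L['boardend'],0)
print('tip-end',(t-e)@u,'lat end',e@v-(.6006+.4503)/2, 'far', np.mean(L['boardfar'],0)@v-.52545)
for c in [s]+[shot('scene')]:
    for tt,z in(('pointer',.084),('board_end',.084)):
        for r in ctrl.spot_point(c,tt)[:1]: w=onz(c,r['at'],z)[:2];print(tt,r['score'],w@u,w@v-.52545)
E
```

```text
boardfar res 0.27 [324.98820662 173.45773117] [412.42329241 188.58777054]
boardend res 0.21 [414.57306745 189.75472697] [411.57952044 208.43228475]
boxfar res 0.11 [325.98376374 155.20772412] [341.66192718 158.12452075]
boxend res 0.1 [342.62818947 159.77257928] [340.07609519 175.22571174]
ang {'boardfar': np.float64(-101.08), 'boardend': np.float64(168.35), 'boxfar': np.float64(-101.87), 'boxend': np.float64(169.28)}
overhang 0.18691049174988245 far edge gap(want .050) 0.04828629048538591 end mid lateral from box centre 0.002814117900740154
[[ 0  0  0  0  0  7  8  0  0  0  0]
 [ 0  0  0  0  0 44 58 15  0  0  0]
 [ 0  0  0  0  0 63 89  5  0  0  0]
 [ 0  0  0  7 38 75 69 13  0  0  0]
 [ 0  0  0 37 76 79 75 59  0  0  0]
 [ 0  0  0 59 79 80 80 86  0  0  0]]
tiprow 221 409.75498575498574 beyond edge 0.18876815648043532 lat -0.05115780584082802
tiprow 222 409.6284501061571 beyond edge 0.18885881240522945 lat -0.05364425857862831
tiprow 223 409.21152263374483 beyond edge 0.1882497639526602 lat -0.0562624264350684
tiprow 224 409.1269113149847 beyond edge 0.18844149631043822 lat -0.05872684009957374
tiprow 225 409.1436008676789 beyond edge 0.1888770526040502 lat -0.061143460799960136
tip-end 0.0011218709637647872 lat end 0.001019808264597466 far 0.02586143696109522
pointer 0.74 0.10913997497453301 -0.04509139811541141
board_end 0.89 0.10206325056525134 0.005849212645032131
pointer 0.6 0.12180543124597384 -0.04982194453714284
board_end 0.71 0.11083730769194508 0.0009296820887233492
```

>>> {"api": "apply_moves", "payload": {
  "commands": [
    [[-0.02,-0.06,0],-0.001,0.8],
    [[-0.05,-0.11,0],-0.003,0.8],
    [[-0.05,-0.11,0],-0.003,0.8],
    [[-0.05,-0.11,0],-0.003,0.8],
    [[-0.05,-0.11,0],-0.003,0.8],
    [[-0.05,-0.11,0],-0.003,0.8]
  ]
}}

```text
clock: 8.77
tool_pos: [0.5494, 0.0659, 0.0946]
orientation: [-179.9, 0.1, -101.5]
force: [1.8, 4.7, 5.9]
opening: 0.0493
gripper_force: 30.0
```

```bash
python3 - <<'E'
from m import *
o=ctrl.get_obs(); print(o['clock'],o['tool_pos'],o['orientation'],o['force'],o['moment'])
s,L=measure([(290,156),(640,215)],[(656,220),(646,295)],[(305,85),(368,95)],[(371,98),(362,160)],(639,345),np.array([250,135]),4)
a=np.radians(-101.4);u=np.array([np.cos(a),np.sin(a)]);v=np.array([-u[1],u[0]])
t=onz(s,(409.4,222.5),.086)[:2]; e=np.mean(L['boardend'],0)
print('tip-end',(t-e)@u,'lat end',e@v-.52545)
c=shot('scene'); k=4; x0,y0=240,140
im=cv2.resize(c['img'][y0:y0+120,x0:x0+120,::-1],None,fx=k,fy=k,interpolation=cv2.INTER_CUBIC)
E0=t@u
ori=u*(E0-.15)+v*.52545
def dot(P,col): q=((proj(c,P)-[x0,y0]+.5)*k).astype(int); cv2.circle(im,tuple(map(int,q)),2,col,-1)
for z in(.075,.093):
    for q in rect(a,*ori,.3,.05,z): dot(q,(255,0,255))
for q in (.02,.07,.12): dot([*(ori+u*q),.128],(255,255,0))
bx=u*(np.array([.5505,.0717])@u)+v*.52545
for q in rect(a,*(.62384*0+bx),.22,.15,.075): dot(q,(0,255,0))
cv2.imwrite('pics/ov.png',im)
E
```

```text
8.7667 [0.54938585 0.06593605 0.09461666] [-1.79921380e+02  5.84701361e-02 -1.01487799e+02] [1.75029769 4.6896065  5.9428302 ] [ 1.60180553 -0.44916666 -0.04099882]
boardfar res 0.23 [316.98492014 172.35680861] [404.42694509 187.4466887 ]
boardend res 0.12 [415.34851896 188.72526277] [412.1892618  207.37550628]
boxfar res 0.09 [325.98484829 155.20184718] [341.66084263 158.13027563]
boxend res 0.11 [342.73438316 159.17847937] [340.20305581 174.63502771]
ang {'boardfar': np.float64(-101.05), 'boardend': np.float64(167.84), 'boxfar': np.float64(-101.91), 'boxend': np.float64(169.35)}
overhang 0.18818870635126983 far edge gap(want .050) 0.04915440582942954 end mid lateral from box centre 0.005844063956060963
[[ 0  0  0  0  0  7  7  0  0  0  0]
 [ 0  0  0  0  0 44 59 15  0  0  0]
 [ 0  0  0  0  0 65 86  6  0  0  0]
 [ 0  0  0  6 39 75 68 13  0  0  0]
 [ 0  0  0 38 77 80 76 57  0  0  0]
 [ 0  0  0 58 80 80 80 84  1  0  0]]
tiprow 221 409.7539118065434 beyond edge 0.1888287741538623 lat -0.05099743901540282
tiprow 222 409.6197033898305 beyond edge 0.18890282624163926 lat -0.05348735424292761
tiprow 223 409.22074688796675 beyond edge 0.18833905997696654 lat -0.05609771138763531
tiprow 224 409.11698880976604 beyond edge 0.18848654212249938 lat -0.058570789351813646
tiprow 225 409.14254671881787 beyond edge 0.18894528822242074 lat -0.060982998941910005
tip-end -0.0001596962616813042 lat end 0.0038789531692416945
```

View pics/ov.png

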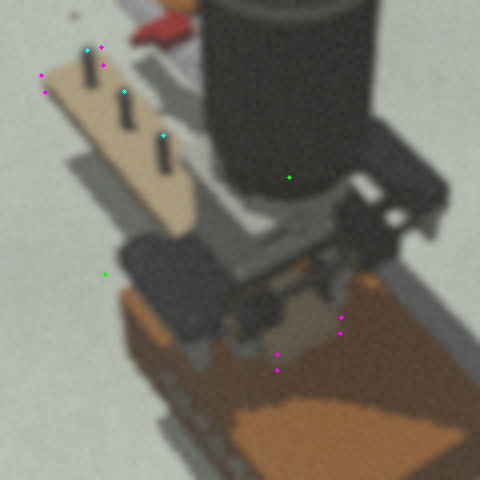

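The overlay shows the three peg tops sitting on their predicted positions (87,50), (124,91) and (163,135). The end corners are within about a pixel, so the board is flat, square and at the tip. Handing in.

```bash
python3 -c "
from plant import ctrl
print(ctrl.close_job())"
```

```text
the job is handed in; nothing more can be done
None
```

I slid the peg-rail board out until its outer end was within about 1 mm of the pointer tip, square to the box and centred by the camera measurements, and handed the job in at about 9 s with the gripper still holding its inner end flat on the box; the bystanders weren't approached, and the hand-in gave no pass/fail result.

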